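# Lock the knife box

## Robot

A 6-joint arm with a two-finger parallel gripper is mounted at the origin on a cart in front of the work surface, level with it; the furniture and walls round the work are solid. World frame = base frame: x ahead of the robot, y to its left, z up, the work surface at z = 0. Lengths are in m, angles in degrees, forces in N, time in s.
With the tool pointing down it reaches from about 0.375 to 0.9 m from the base axis. Payload 3.1 kg.
Tool frame: the origin (TCP) lies midway between the tips of the shut fingers; the grasp point (between the pads) lies 19 mm behind it (bot.hold_point_z is the distance from the TCP to the grasp point, in m); z points along the fingers, y is the line along which they close (so a half turn about z gives the same grasp; the last joint's range is limited). The gripper opens to 87 mm and grips with 3 to 60 N. Pads are 19 mm wide; open, the fingers measure 117 mm over their backs; the gripper's body (75 mm by 190 mm) begins 51 mm behind the grasp point.
Start: joints at [-86.144, 30.224, 82.088, -0, 67.689, -10.227], TCP at [0.152, -0.606, 0.223] pointing down, gripper open.
Joint ranges: [-176.69, 176.69], [-43.24, 126.21], [12.49, 139.97], [-82, 262], [0, 151.66], [-163.58, 163.58]. Speed limits (degrees/s): [159.86, 159.86, 180, 180, 180, 180].

## Interface

Orientations are given as a 3x3 rotation matrix whose columns are the frame's x, y, z axes.
In Python, from rig import read_state, optics, order, bot gives the robot as it stands.
- The arm moves only by the tool drive_tool, never from a script. Its argument "steps" is a list of rows, each a list of 7 numbers: the finger opening in mm, from 0 to 87, then the shift along the tool's x, y, z normalised to -1 to 1, where 1 is 0.12 m, then the turn, a rotation vector about the tool's x, y, z normalised to -1 to 1, where 1 is 1.5 rad. In form: [[jaw, tx, ty, tz, ax, ay, az], ...]. A call has 1 to 8 rows; each row is the pose to reach, as a shift and turn from the pose commanded when the call began, along the tool's axes at that moment; what a row does not reach only later rows make up. A row lasts 1/10 s, in which the tool goes at most 50 mm and 8.59 degrees, less where a joint would pass 70% of its speed; a pose out of reach is approached as far as the arm can. A call with a number of a shift or a turn outside -1 to 1 is refused whole. A call with a gripper value outside its range is refused whole. The fingers move at their own pace and stop on an object; the grip force is fixed at half the most. Time passes only in rows, so rows that repeat a pose let the fingers close. It gives the time, the measured TCP pose, the force, the opening and the grip force at its end, in the units of the state.
- read_state(): the state, without advancing time (a new reading comes with each control period).
- optics.capture(name): name is "scene" or "top" or "wrist"; returns a dict with "color" (400x640x3 uint8, blue, green, red), "range_z" (400x640 float32, m along the optical axis (not along the pixel's ray), 0 where there is no reading), "fx", "fy", "cx", "cy" (pixels), "rvec" (rotation vector, rad) and "tvec" (3), from world to camera coordinates, as OpenCV has them. Camera axes: x right, y down, z forward; pixel columns grow to the right and rows downward; lengths in m; the calibration is good to about 2 mm. A picture is of the moment at which its call begins.
- order.hand_in(): hands the job in; it is judged then, once.
The state is a dict: "time_s": time; "joint_positions": joint angles; "qvel": joint speeds; "tau": joint torques, N m; "position": TCP position; "tcp_rot": TCP orientation; "force": force on the tool from outside, world axes, zero at the start; "moment": the same for the moment, N m; "opening": opening from 0.0 (shut) to 1.0 (fully open); "grasp_force": force on a finger pad.
Only numpy, scipy, OpenCV 4.12 (cv2) and the standard library are available. Lean on these libraries where they do the work, as an engineer would, in place of code of your own. Each camera call takes 0.05 s, during which the arm holds its last target. There are 200 camera calls.

## Task

Lock the grey knife box: take the key with the plain flat oblong bow from the wooden stand, push it fully into the lock on the box's lid, turn it clockwise to its stop so that the bolt shoots out, turn it back home and draw it out. Then put it back upright in the same hole of the stand, all the way down, and let go. Leave the key with the ring bow in its hole.

Things in the scene. Friction and masses are not known exactly. Their poses are not given: they have to be found in the camera images.
- bar_key: The key to use: steel, flat oblong black bow. Origin on its axis at the collar's underside, z up. Bow 10 mm thick (x), 26 wide (y), z = 4 to 46: grip it across its thickness. Round collar 36 mm across, z = 0 to 4. Flat blade below: 5 (x) by 14 (y), 19 long, last 4 mm 3 by 9. A half turn about z makes no odds. Starts upright in one hole of the stand, x along the stand's x. About 60 g.
- ring_key: A key that does not fit: same collar, origin and height, round 8 mm stem, black ring bow 37 mm across (y) and 9 mm thick (x). Stands upright in the other hole of the stand, 80 mm away, and stays there. Which key is in which hole varies.
- key_stand: Fixed pale wooden block, 56 (x) by 150 (y) by 34 mm high, origin under its centre, z up. Two upright holes in its top at x = 0, y = -40 and +40 mm, each 11 (x) by 21 mm (y), 26 mm deep, with a 3 mm chamfer. A key is home when its collar lies on the top, key origin at z = 34 mm.
- knife_box: Fixed grey steel box, 130 (x) by 200 (y) by 60 mm high, origin under its centre, z up. On its lid a dark lock case, 66 by 70 by 28 mm high, centred at x = -5, y = -30 mm, with a round brass plug in its top. The bolt comes out of the case towards +y into a steel keeper.
- keyway (a point): Centre of the keyway's mouth, on the plug's turning axis, 88 mm above the worktop. Axes as the knife box; does not turn. At home the keyway is a smooth slot 7 (x) by 16.5 mm (y), 20 deep, its top 8 mm a funnel opening 5 mm wider on each side; the key goes in with its x along this x (either way round) until its collar rests on the plug, the key's origin at this point.
- lock (a joint): Turn of the brass plug: 0 at home (its start, a stop), grows clockwise seen from above to the stop at 1.25 rad. Light friction of about 0.05 N m, no spring: it stays where it is left. The key has up to 0.15 rad of play in the slot, so turn it that much further each way.
- bolt (a joint): How far the bolt has slid out of the lock case, in m: 0 at the start; a cam pushes it to about 0.015 as the plug turns to its stop. It stays out when the plug turns back.
Not all that is in view belongs to the job. What is shaped like the bar_key but pink or yellow is not meant.

How it is judged (in metres and radians):
On the way, in this order (a step that is already met when the one before it is completed fails the run):
1. the oblong-bowed key is in the lock (horizontal distance between bar_key and keyway below 0.008 m and z of bar_key in the frame of keyway below 0.01 m), for 0.1 s.
2. the key, in the lock, has turned the plug to its stop (all of step 1 and value of joint lock above 1 rad), for 0.1 s.
3. the key, still in the lock, has turned the plug back home and the bolt is out (all of step 1 and value of joint lock below 0.25 rad and value of joint bolt above 0.01 m), for 0.1 s.
At the end, for the whole second after the job is handed in: The bolt is out by more than 10 mm, the plug is home (within 0.25 rad), the oblong-bowed key stands upright (within 10 degrees) and at rest in the hole it came from, within 12 mm of where it was, and the ring-bowed key is within 12 mm of where it was (value of joint lock below 0.25 rad and value of joint bolt above 0.01 m and distance of each of bar_key, ring_key from where it was at the start of the episode below 0.012 m and angle between bar_key's own z axis and vertical below 0.17 rad and linear speed of bar_key below 0.02 m/s); the robot touches nothing.
It fails at once if the key with the ring bow is pulled or knocked from its place (more than 15 mm) (distance of ring_key from where it was at the start of the episode above 0.015 m).
It also fails if it takes over 64 s, if anything falls off the work surface, if the arm or the gripper's body presses on something with over 40 N, if the wrist force passes 120 N, or if a joint passes its speed limit or range.

## Working session

There is one attempt and no reset: what is moved stays moved. The work goes in short steps, Python scripts to look and compute and a tool call to move; the robot and the scene stay as the last step left them, time stands still between calls to the robot, and variables do not carry over. Pictures are saved under pics/ and viewed, at most 10 in all, crops included, and the job is handed in when it is done.

Besides the shell and the picture viewer there is one more tool, called after "Emit:" as a command line: name --pt "numbers of a row" for each row, then --argument value for the rest. drive_tool: Moves the arm, as the interface text tells. Scaled input: -1 to 1 covers 0.12 m each way for a shift and 1.5 rad each way for a turn. Its arguments: {"type":"object","properties":{"steps":{"type":"array"}},"required":["steps"]}

```bash
mkdir -p pics; python3 - <<'E'
from rig import read_state, optics
import cv2,numpy as np
for n in ("scene","top"):
    c=optics.capture(n); cv2.imwrite(f"pics/{n}0.png",c["color"]); np.savez(f"{n}0.npz",**c)
    R=cv2.Rodrigues(np.array(c["rvec"]))[0]; print(n,c["fx"],c["cx"],c["cy"],(-R.T@np.array(c["tvec"]).ravel()).round(3))
s=read_state();print(s["time_s"],s["position"],np.round(s["tcp_rot"],3),s["opening"])
E
```

```text
scene 520.4565224580705 319.6532778360229 193.74222018925428 [0.041 0.476 0.779]
top 475.2623045532053 319.1854404683363 196.56789584011432 [0.369 0.017 1.033]
0.1 [ 0.15204423 -0.60554915  0.22166835] [[ 0.97   0.243 -0.   ]
 [ 0.243 -0.97   0.002]
 [ 0.    -0.002 -1.   ]] 0.9995544459620722
```

View pics/scene0.png

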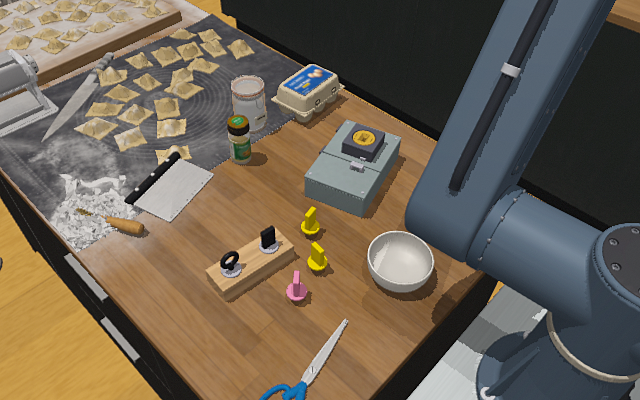

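View pics/top0.png

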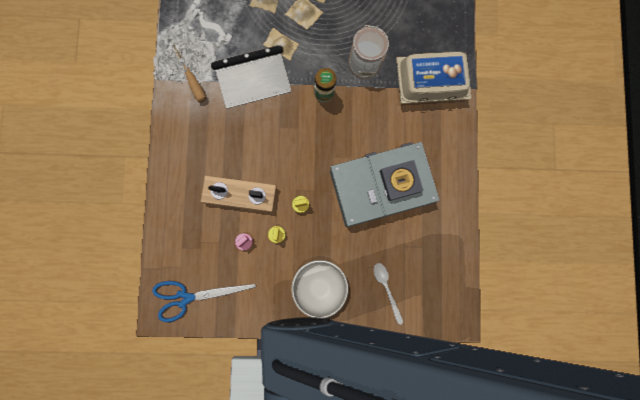

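The scene view shows the stand at (250,263), with the ring key at (230,262) and the black oblong bar key at (267,240). In the top view the bar key is at (257,196), the ring key at (218,190), the box at (385,185) and the brass plug at (402,180). The pink and yellow keys are decoys.

```bash
cat > h.py <<'E'
import cv2,numpy as np
from rig import read_state, optics
def cam(c):
    R=cv2.Rodrigues(np.array(c["rvec"]).ravel())[0]; t=np.array(c["tvec"]).ravel()
    return R,t,-R.T@t
def ray(c,uv,z):
    R,t,o=cam(c); uv=np.atleast_2d(uv).astype(float)
    d=np.c_[(uv[:,0]-c["cx"])/c["fx"],(uv[:,1]-c["cy"])/c["fy"],np.ones(len(uv))]@R
    return o+d*((z-o[2])/d[:,2])[:,None]
def cloud(c):
    R,t,o=cam(c); v,u=np.indices(c["range_z"].shape); z=c["range_z"]
    p=np.stack([(u-c["cx"])/c["fx"]*z,(v-c["cy"])/c["fy"]*z,z],-1)
    return (p-t)@R
def rect(P):
    r=cv2.minAreaRect(P[:,:2].astype(np.float32)*1000); return np.round(r[0],1),np.round(r[1],1),round(r[2],1)
def show(c,name,x0,y0,x1,y1,k):
    cv2.imwrite(name,cv2.resize(c["color"][y0:y1,x0:x1],None,fx=k,fy=k,interpolation=cv2.INTER_CUBIC))
def big(m):
    return max(cv2.findContours(m.astype(np.uint8),cv2.RETR_EXTERNAL,cv2.CHAIN_APPROX_NONE)[0],key=cv2.contourArea)
E
python3 - <<'E'
from h import *
T=dict(np.load("top0.npz")); W=cloud(T); hsv=cv2.cvtColor(T["color"],cv2.COLOR_BGR2HSV)
def sub(x0,y0,x1,y1):
    m=np.zeros((400,640),bool); m[y0:y1,x0:x1]=1; return m
z=W[...,2]
ms=sub(190,165,285,225)&(z>.025)&(z<.040); print("stand",rect(W[ms]),np.median(z[ms]))
for n,a in (("ring",(205,175,235,207)),("bar",(242,180,275,210))):
    m=sub(*a)&(z>.065)&(z<.1); print(n,m.sum(),rect(W[m]),z[m].max(),np.median(W[m],0))
mb=sub(320,135,450,235)&(z>.05)&(z<.07); print("lid",rect(W[mb]),np.median(z[mb]))
mc=sub(320,135,450,235)&(z>.08); print("case",rect(W[mc]),np.median(z[mc]))
br=sub(380,160,420,205)&(hsv[...,1]>120)&(hsv[...,2]>90)&(z>.075)
e=cv2.fitEllipse(cv2.convexHull(big(br))); print("plug",e,ray(T,e[0],.088))
S=dict(np.load("scene0.npz")); hs=cv2.cvtColor(S["color"],cv2.COLOR_BGR2HSV); WS=cloud(S)
br=sub(345,120,385,155)&(hs[...,1]>140)&(hs[...,2]>90)&(WS[...,2]>.075)
e=cv2.fitEllipse(cv2.convexHull(big(br))); print("plug scene",e,ray(S,e[0],.088))
m=sub(255,222,280,252)&(WS[...,2]>.045)&(WS[...,2]<.1); print("bar scene",m.sum(),rect(WS[m]),np.median(WS[m],0))
E
```

```text
stand (array([493.7, 155.4]), array([150.9,  56.6]), 83.9) 0.03479666354811701
ring 73 (array([497.6, 194.7]), array([36.3,  8.8]), 86.6) 0.08341968057546259 [0.49698615 0.19179907 0.07683917]
bar 73 (array([489.1, 114.9]), array([25.6, 10.1]), 85.4) 0.08492750695292035 [0.48871051 0.11499235 0.08029169]
lid (array([ 522.7, -151. ]), array([134.7, 201.3]), 16.9) 0.06057190499358519
case (array([473.6, -90.5]), array([ 77.9, 289.1]), 29.3) 0.08841270001526196
plug ((401.82794189453125, 179.5421600341797), (21.954683303833008, 22.455486297607422), 91.85762023925781) [[ 0.52369648 -0.18054667  0.088     ]]
plug scene ((363.57611083984375, 137.62295532226562), (14.89653205871582, 22.297361373901367), 95.07759857177734) [[ 0.52376729 -0.17710995  0.088     ]]
bar scene 240 (array([488.9, 118.8]), array([26.6, 11.8]), 79.2) [0.48635461 0.12073203 0.06931868]
```

Emit:
drive_tool --pt "87 0.4 -0.4 0 0 0 0" --pt "87 0.75 -0.75 0 0 0 0" --pt "87 1 -1 0 0 0 0" --pt "87 1 -1 0 0 0 0"

```text
time_s: 0.5
position: [0.2405, -0.4553, 0.2218]
tcp_rot: [[0.969, 0.246, -0.001], [0.246, -0.969, 0.005], [0.001, -0.005, -1.0]]
force: [-1.0, 0.7, -0.3]
opening: 1.002
grasp_force: 0.0
```

Emit:
drive_tool --pt "87 0.3 -0.3 0 0 0 0" --pt "87 0.6 -0.6 0 0 0 0" --pt "87 0.9 -0.9 0 0 0 0" --pt "87 1 -1 0 0 0 0"

```text
time_s: 0.9
position: [0.3272, -0.3112, 0.2223]
tcp_rot: [[0.969, 0.246, -0.001], [0.246, -0.969, 0.003], [-0.0, -0.003, -1.0]]
force: [0.9, -0.4, -0.0]
opening: 1.0
grasp_force: 0.0
```

Emit:
drive_tool --pt "87 0.3 -0.3 0 0 0 0" --pt "87 0.6 -0.6 0 0 0 0" --pt "87 0.9 -0.9 0 0 0 0" --pt "87 1 -1 0 0 0 0"

```text
time_s: 1.3
position: [0.4149, -0.1664, 0.2225]
tcp_rot: [[0.969, 0.247, 0.0], [0.247, -0.969, 0.001], [0.0, -0.001, -1.0]]
force: [-0.2, -0.7, 0.2]
opening: 0.998
grasp_force: 0.0
```

```bash
python3 - <<'E'
from h import *
c=optics.capture("wrist"); np.savez("w1.npz",**c); show(c,"pics/w1.png",0,0,640,400,1)
R,t,o=cam(c); print(o,R.round(2), c["fx"])
E
```

```text
[ 0.47953274 -0.14982497  0.38418645] [[ 0.25 -0.97 -0.  ]
 [-0.94 -0.24  0.25]
 [-0.24 -0.06 -0.97]] 282.2050925278764
```

View pics/w1.png

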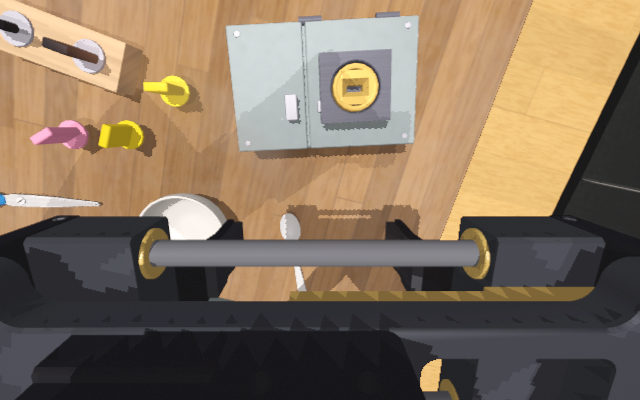

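The wrist view shows the box (235–418, 15–150) with the brass plug at (356,87). The keyway funnel at its centre is seen clearly, and the stand is at upper left.

```bash
python3 - <<'E'
from h import *
c=dict(np.load("w1.npz")); W=cloud(c); z=W[...,2]; hsv=cv2.cvtColor(c["color"],cv2.COLOR_BGR2HSV)
roi=np.zeros(z.shape,bool); roi[10:155,220:425]=1
print("lid",rect(ray(c,big(roi&(z>.05))[:,0],.06)))
k=cv2.contourArea
cs=roi&(z>.08)&(z<.1); cs[:, :317]=0
print("case",rect(ray(c,big(cs)[:,0],.088)),np.median(z[cs]))
br=roi&(hsv[...,1]>120)&(hsv[...,2]>60)&(hsv[...,0]>15)&(hsv[...,0]<35)
b=cv2.convexHull(big(br)); e=cv2.fitEllipse(b); print("plug",e,ray(c,e[0],.088)); P=ray(c,b[:,0],.088)[:,:2].astype(np.float32);print(cv2.minEnclosingCircle(P*1000))
show(c,"pics/w1c.png",320,50,392,124,8)
E
```

```text
lid (array([ 522.2, -149.1]), array([133.5, 199.4]), 16.9)
case (array([ 524.2, -179.7]), array([65.9, 70. ]), 16.9) 0.0871969981309147
plug ((354.8163146972656, 86.90219116210938), (45.545082092285156, 49.50315475463867), 25.669404983520508) [[ 0.52400467 -0.1797383   0.088     ]]
((523.6375732421875, -179.77780151367188), 23.235218048095703)
```

View pics/w1c.png

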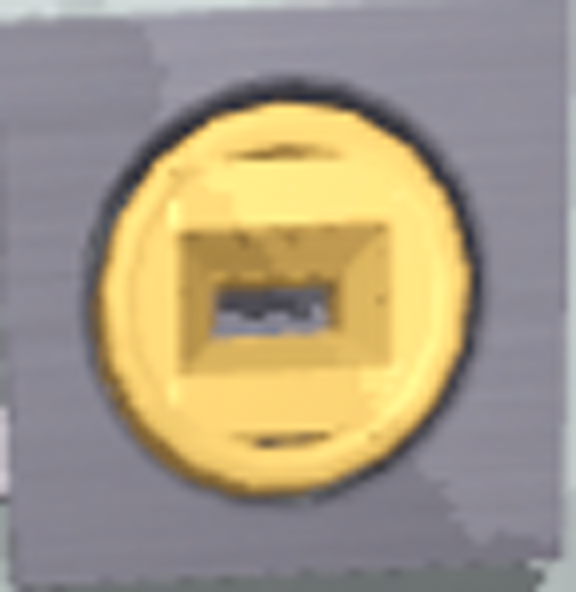

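Emit:
drive_tool --pt "87 0.3 -0.3 0 0 0 -0.1" --pt "87 0.6 -0.6 0 0 0 -0.2" --pt "87 0.8 -0.9 0 0 0 -0.3" --pt "87 0.8 -1 0 0 0 -0.4" --pt "87 0.8 -1 0 0 0 -0.5" --pt "87 0.8 -1 0 0 0 -0.6" --pt "87 0.8 -1 0 0 0 -0.7" --pt "87 0.8 -1 0 0 0 -0.8"

```text
time_s: 2.15
position: [0.478, -0.0306, 0.2224]
tcp_rot: [[0.119, 0.993, 0.0], [0.993, -0.119, -0.001], [-0.001, 0.0, -1.0]]
force: [0.1, 0.4, -0.3]
opening: 1.0
grasp_force: 0.0
```

The crop shows the keyway funnel centred at about (285,300), i.e. (355.6,87.5) in the full image, square with the case, which agrees with the plug's centre (0.524, -0.180).

```bash
python3 - <<'E'
from h import *
c=optics.capture("wrist"); np.savez("w2.npz",**c); 
W=cloud(c); z=W[...,2]; hsv=cv2.cvtColor(c["color"],cv2.COLOR_BGR2HSV)
near=(abs(W[...,0]-.489)<.04)&(abs(W[...,1]-.115)<.035)
m=near&(z>.073)&(z<.09); print("bow",m.sum(),rect(W[m]),z[m].max())
n=cv2.connectedComponents((near&(z>.073)).astype(np.uint8))[0]
dark=near&(hsv[...,2]<60)&(z>.05); cnt=big(dark); print("dark",rect(ray(c,cnt[:,0],.08)))
s=(abs(W[...,0]-.493)<.06)&(abs(W[...,1]-.155)<.1)&(z>.026)&(z<.042); print("stand",rect(W[s]))
v,u=np.where(m); print(u.min(),u.max(),v.min(),v.max(),read_state()["position"])
u0,v0=int(u.mean()),int(v.mean()); show(c,"pics/w2c.png",max(0,u0-70),max(0,v0-60),u0+70,v0+60,5)
E
```

```text
bow 309 (array([488.9, 116.7]), array([25.8,  9.8]), 83.1) 0.0814091990112003
dark (array([488. , 101.6]), array([7.2, 7.9]), 83.1)
stand (array([489.5, 125.1]), array([86.5, 55.7]), 84.0)
302 312 25 55 [ 0.47792824 -0.03061578  0.22242935]
```

View pics/w2c.png

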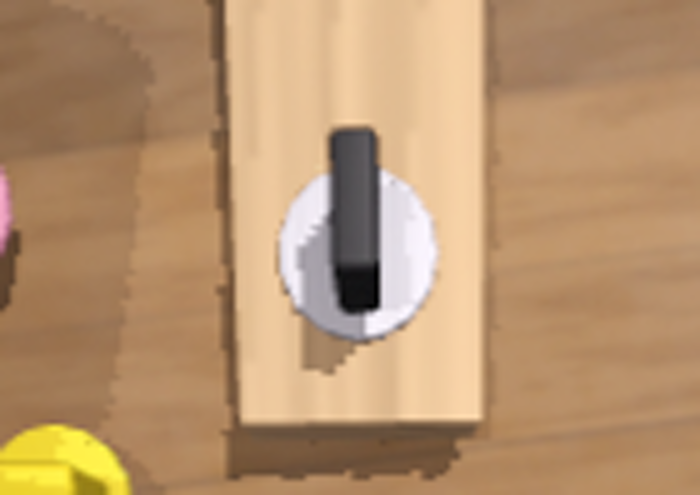

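The crop confirms the oblong black bow, about (355,215) in the crop, on its white collar in the stand. The tool's closing axis is already along its thickness.

Emit:
drive_tool --pt "60 0.35 -0.02 0.2 0 0 -0.007" --pt "60 0.7 -0.04 0.45 0 0 -0.007" --pt "60 1 -0.054 0.7 0 0 -0.007" --pt "60 1 -0.054 0.7 0 0 -0.007"

```text
time_s: 2.6
position: [0.4834, 0.093, 0.135]
tcp_rot: [[0.113, 0.994, -0.008], [0.994, -0.113, 0.001], [0.0, -0.008, -1.0]]
force: [-0.2, -0.6, -0.7]
opening: 0.739
grasp_force: 0.0
```

Emit:
drive_tool --pt "50 0.22 0 0 0 0 0" --pt "50 0.22 0 0 0 0 0" --pt "50 0.22 0 0 0 0 0"

```text
time_s: 2.9
position: [0.4898, 0.1156, 0.1389]
tcp_rot: [[0.115, 0.993, 0.001], [0.993, -0.115, -0.001], [-0.001, 0.001, -1.0]]
force: [0.2, -0.8, -0.3]
opening: 0.59
grasp_force: 0.0
```

Emit:
drive_tool --pt "45 0 -0.006 0.3 0 0 0" --pt "45 0 -0.006 0.6 0 0 0" --pt "45 0 -0.006 0.75 0 0 0" --pt "45 0 -0.006 0.8 0 0 0" --pt "45 0 -0.006 0.8 0 0 0" --pt "45 0 -0.006 0.8 0 0 0"

```text
time_s: 3.5
position: [0.4894, 0.1159, 0.0435]
tcp_rot: [[0.115, 0.993, 0.002], [0.993, -0.115, -0.0], [0.0, 0.002, -1.0]]
force: [0.5, -1.0, 0.7]
opening: 0.52
grasp_force: 0.0
```

Emit:
drive_tool --pt "20 0 0 0 0 0 0" --pt "10 0 0 0 0 0 0" --pt "5 0 0 0 0 0 0" --pt "0 0 0 0 0 0 0" --pt "0 0 0 0 0 0 0" --pt "0 0 0 0 0 0 0" --pt "0 0 0 0 0 0 0" --pt "0 0 0 0 0 0 0"

```text
time_s: 4.3
position: [0.4885, 0.1166, 0.0427]
tcp_rot: [[0.114, 0.993, 0.0], [0.993, -0.114, 0.0], [0.0, 0.0, -1.0]]
force: [-0.2, 0.9, 2.1]
opening: 0.111
grasp_force: 30.0
```

Emit:
drive_tool --pt "0 0 0 -0.15 0 0 0" --pt "0 0 0 -0.35 0 0 0" --pt "0 0 0 -0.6 0 0 0" --pt "0 0 0 -0.85 0 0 0" --pt "0 0 0 -1 0 0 0"

```text
time_s: 4.8
position: [0.489, 0.1165, 0.1644]
tcp_rot: [[0.114, 0.993, 0.002], [0.993, -0.114, -0.0], [0.0, 0.002, -1.0]]
force: [0.7, -0.0, -0.7]
opening: 0.111
grasp_force: 30.0
```

Emit:
drive_tool --pt "0 -0.25 0 0 0 0 0" --pt "0 -0.6 0.1 0 0 0 0" --pt "0 -0.95 0.15 0 0 0 0" --pt "0 -1 0.2 0 0 0 0"

```text
time_s: 5.2
position: [0.4987, -0.0091, 0.1625]
tcp_rot: [[0.118, 0.993, 0.0], [0.993, -0.118, -0.001], [-0.001, 0.0, -1.0]]
force: [-0.2, 0.1, 0.3]
opening: 0.11
grasp_force: 30.0
```

Emit:
drive_tool --pt "0 -0.25 0.05 0 0 0 -0.05" --pt "0 -0.6 0.1 0 0 0 -0.13" --pt "0 -0.95 0.2 0 0 0 -0.2" --pt "0 -1 0.2 0 0 0 -0.27" --pt "0 -1 0.2 0 0 0 -0.27"

```text
time_s: 5.7
position: [0.5087, -0.1285, 0.1621]
tcp_rot: [[-0.284, 0.959, -0.001], [0.959, 0.284, 0.001], [0.001, -0.0, -1.0]]
force: [0.6, 0.5, -0.1]
opening: 0.111
grasp_force: 30.0
```

Emit:
drive_tool --pt "0 -0.2 0 0 0 0 -0.004" --pt "0 -0.4 0 0 0 0 -0.004" --pt "0 -0.448 0 0 0 0 -0.004" --pt "0 -0.448 0 0 0 0 -0.004" --pt "0 -0.448 0 0 0 0 -0.004"

```text
time_s: 6.2
position: [0.5232, -0.177, 0.1622]
tcp_rot: [[-0.292, 0.956, -0.002], [0.956, 0.292, 0.002], [0.002, -0.001, -1.0]]
force: [-0.2, -0.6, -1.0]
opening: 0.115
grasp_force: 30.0
```

```bash
python3 - <<'E'
from h import *
P=[]
for n in ("top","scene","wrist"):
    c=optics.capture(n); np.savez(n+"3.npz",**c); P.append(read_state()["position"])
    W=cloud(c); z=W[...,2]
    if n!="wrist":
        hsv=cv2.cvtColor(c["color"],cv2.COLOR_BGR2HSV)
        m=(abs(W[...,0]-.524)<.025)&(abs(W[...,1]+.18)<.025)&(z>.13)&(z<.161); print(n,m.sum(),np.median(W[m],0) if m.any() else "")
        R,t,o=cam(c); uv=cv2.projectPoints(np.array([[.524,-.18,.154]]),c["rvec"],c["tvec"],np.array([[c["fx"],0,c["cx"]],[0,c["fy"],c["cy"]],[0,0,1.]]),None)[0].ravel(); print(uv)
        if n=="scene":
            u,v=uv.astype(int); show(c,"pics/s3.png",u-50,v-40,u+50,v+60,6)
print(np.mean(P,0),np.round(read_state()["tcp_rot"],3))
E
```

```text
top 0 
[408.80018348 173.93052643]
scene 101 [ 0.51697694 -0.16639539  0.15759334]
[367.22070662 110.96071405]
[ 0.52338791 -0.17721936  0.16236359] [[-0.293  0.956 -0.001]
 [ 0.956  0.293  0.001]
 [ 0.001 -0.001 -1.   ]]
```

View pics/s3.png

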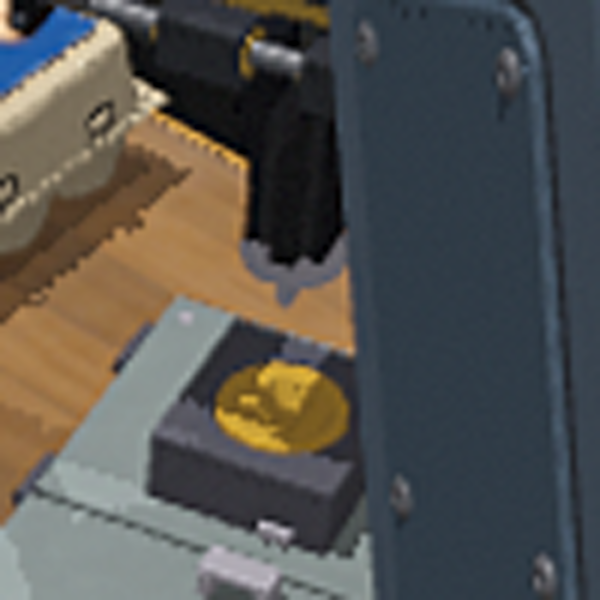

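The key hangs upright in the fingers above the lock, with its collar at crop (292,265) roughly over the plug at (282,408). A 3 mm correction remains.

Emit:
drive_tool --pt "0 -0.023 0 0.15 0 0 0" --pt "0 -0.023 0 0.3 0 0 0" --pt "0 -0.023 0 0.35 0 0 0" --pt "0 -0.023 0 0.35 0 0 0" --pt "0 -0.023 0 0.35 0 0 0"

```text
time_s: 6.85
position: [0.5252, -0.1814, 0.121]
tcp_rot: [[-0.292, 0.956, 0.0], [0.956, 0.292, -0.0], [-0.0, 0.0, -1.0]]
force: [-0.3, -0.7, -0.1]
opening: 0.113
grasp_force: 30.0
```

```bash
python3 - <<'E'
from h import *
S=[]
for i in range(4):
    c=optics.capture("scene"); s=read_state(); S.append(s["position"])
print(np.round(S,4),np.round(s["tcp_rot"],4),s["force"])
E
```

```text
[[ 0.5254 -0.1816  0.1212]
 [ 0.5255 -0.1817  0.1214]
 [ 0.5254 -0.1817  0.1214]
 [ 0.5254 -0.1817  0.1213]] [[-2.922e-01  9.564e-01  1.300e-03]
 [ 9.564e-01  2.922e-01 -7.000e-04]
 [-1.100e-03  1.000e-03 -1.000e+00]] [-0.66474601 -0.19918673 -0.95790334]
```

Emit:
drive_tool --pt "0 0.016 -0.007 0 0 0 0" --pt "0 0.016 -0.007 0.03 0 0 0" --pt "0 0.016 -0.007 0.06 0 0 0" --pt "0 0.016 -0.007 0.09 0 0 0" --pt "0 0.016 -0.007 0.12 0 0 0" --pt "0 0.016 -0.007 0.12 0 0 0"

```text
time_s: 7.65
position: [0.5231, -0.1797, 0.1054]
tcp_rot: [[-0.292, 0.956, -0.001], [0.956, 0.292, 0.001], [0.001, -0.001, -1.0]]
force: [-0.4, -0.3, -0.5]
opening: 0.113
grasp_force: 30.0
```

Emit:
drive_tool --pt "0 0 0 0.02 0 0 0" --pt "0 0 0 0.04 0 0 0" --pt "0 0 0 0.06 0 0 0" --pt "0 0 0 0.075 0 0 0" --pt "0 0 0 0.08 0 0 0" --pt "0 0 0 0.08 0 0 0"

```text
time_s: 8.25
position: [0.5235, -0.1799, 0.0967]
tcp_rot: [[-0.292, 0.956, -0.0], [0.956, 0.292, -0.0], [-0.0, -0.0, -1.0]]
force: [-0.2, 0.0, 0.0]
opening: 0.112
grasp_force: 30.0
```

Emit:
drive_tool --pt "0 0 0 0.01 0 0 0" --pt "0 0 0 0.015 0 0 0" --pt "0 0 0 0.015 0 0 0"

```text
time_s: 8.55
position: [0.5236, -0.18, 0.0964]
tcp_rot: [[-0.292, 0.956, 0.001], [0.956, 0.292, -0.0], [-0.001, 0.0, -1.0]]
force: [-3.0, 1.2, 11.9]
opening: 0.115
grasp_force: 30.0
```

Emit:
drive_tool --pt "0 0 0 -0.008 0 0 0.08" --pt "0 0 0 -0.008 0 0 0.16" --pt "0 0 0 -0.008 0 0 0.25" --pt "0 0 0 -0.008 0 0 0.35" --pt "0 0 0 -0.008 0 0 0.45" --pt "0 0 0 -0.008 0 0 0.55" --pt "0 0 0 -0.008 0 0 0.65" --pt "0 0 0 -0.008 0 0 0.7"

```text
time_s: 9.35
position: [0.5246, -0.1804, 0.0965]
tcp_rot: [[0.687, 0.726, 0.002], [0.726, -0.687, -0.001], [0.001, 0.003, -1.0]]
force: [0.5, 1.0, 3.8]
opening: 0.114
grasp_force: 30.0
```

```bash
python3 -c "
from rig import read_state;s=read_state();print(s['force'],s['moment'],s['joint_positions'])"
```

```text
[0.53012617 0.96637001 3.76553556] [ 0.03897449 -0.11020074  0.07608995] [-3.05268730e+01  3.51299972e+01  9.85786158e+01  1.36434017e-02
  4.61321919e+01  1.28738729e+01]
```

Emit:
drive_tool --pt "0 0 0 0 0 0 0.08" --pt "0 0 0 0 0 0 0.14" --pt "0 0 0 0 0 0 0.2" --pt "0 0 0 0 0 0 0.23" --pt "0 0 0 0 0 0 0.25" --pt "0 0 0 0 0 0 0.25" --pt "0 0 0 0 0 0 0.25"

```text
time_s: 10.05
position: [0.5247, -0.1805, 0.0965]
tcp_rot: [[0.904, 0.429, 0.003], [0.429, -0.904, -0.001], [0.002, 0.002, -1.0]]
force: [1.0, 0.1, 5.3]
opening: 0.11
grasp_force: 30.0
```

```bash
python3 - <<'E'
from h import *
s=read_state();print(s['force'],s['moment'],np.degrees(np.arctan2(s["tcp_rot"][1][1],s["tcp_rot"][0][1])))
c=optics.capture("scene"); show(c,"pics/s4.png",310,100,400,190,6)
E
```

```text
[0.96272117 0.08729612 5.31970956] [ 0.0027368  -0.18412569  0.07192391] -64.62354483080135
```

View pics/s4.png

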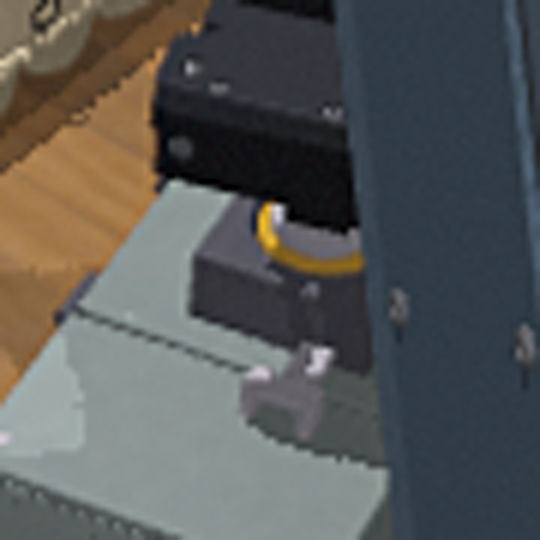

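The crop shows the collar seated on the brass plug (310,240) and the bolt reaching the keeper near (315,355). I'll turn slightly further to feel for the stop.

Emit:
drive_tool --pt "0 0 0 0 0 0 0.03" --pt "0 0 0 0 0 0 0.05" --pt "0 0 0 0 0 0 0.05"

```text
time_s: 10.4
position: [0.5246, -0.1806, 0.0965]
tcp_rot: [[0.933, 0.36, 0.003], [0.36, -0.933, -0.002], [0.002, 0.002, -1.0]]
force: [1.1, -0.2, 5.7]
opening: 0.116
grasp_force: 30.0
```

```bash
python3 - <<'E'
from h import *
s=read_state();print(s['force'],s['moment'],np.degrees(np.arctan2(s["tcp_rot"][1][1],s["tcp_rot"][0][1])))
E
```

```text
[ 1.07159262 -0.24658306  5.69184459] [-0.06176058 -0.17493723  0.1064873 ] -68.92128481095556
```

Emit:
drive_tool --pt "0 0 0 0 0 0 0.03" --pt "0 0 0 0 0 0 0.04" --pt "0 0 0 0 0 0 0.04"

```text
time_s: 10.7
position: [0.5245, -0.1807, 0.0965]
tcp_rot: [[0.953, 0.304, 0.002], [0.304, -0.953, -0.002], [0.002, 0.002, -1.0]]
force: [1.0, 0.0, 5.3]
opening: 0.113
grasp_force: 30.0
```

```bash
python3 - <<'E'
from h import *
s=read_state();print(s['force'],s['moment'],np.degrees(np.arctan2(s["tcp_rot"][1][1],s["tcp_rot"][0][1])))
E
```

```text
[0.97311238 0.02963126 5.31739733] [-0.02628057 -0.16518157  0.24677706] -72.30577665415323
```

Emit:
drive_tool --pt "0 0 0 0 0 0 -0.08" --pt "0 0 0 0 0 0 -0.16" --pt "0 0 0 0 0 0 -0.25" --pt "0 0 0 0 0 0 -0.35" --pt "0 0 0 0 0 0 -0.45" --pt "0 0 0 0 0 0 -0.55" --pt "0 0 0 0 0 0 -0.6"

```text
time_s: 11.4
position: [0.5245, -0.1804, 0.0965]
tcp_rot: [[0.351, 0.936, 0.002], [0.936, -0.351, -0.001], [-0.0, 0.002, -1.0]]
force: [1.0, 0.2, 5.5]
opening: 0.114
grasp_force: 30.0
```

Emit:
drive_tool --pt "0 0 0 0 0 0 -0.09" --pt "0 0 0 0 0 0 -0.18" --pt "0 0 0 0 0 0 -0.27" --pt "0 0 0 0 0 0 -0.36" --pt "0 0 0 0 0 0 -0.44" --pt "0 0 0 0 0 0 -0.49" --pt "0 0 0 0 0 0 -0.5" --pt "0 0 0 0 0 0 -0.5"

```text
time_s: 12.2
position: [0.5243, -0.1804, 0.0965]
tcp_rot: [[-0.378, 0.926, 0.002], [0.926, 0.378, -0.001], [-0.002, 0.001, -1.0]]
force: [1.1, -0.6, 6.1]
opening: 0.11
grasp_force: 30.0
```

```bash
python3 - <<'E'
from h import *
s=read_state();print(s['force'],s['moment'],np.degrees(np.arctan2(s["tcp_rot"][1][1],s["tcp_rot"][0][1])))
E
```

```text
[ 1.09846152 -0.57324071  6.14743078] [ 0.01730964 -0.24533278  0.02231221] 22.186887852395987
```

Emit:
drive_tool --pt "0 0 0 0 0 0 -0.05" --pt "0 0 0 0 0 0 -0.1" --pt "0 0 0 0 0 0 -0.12" --pt "0 0 0 0 0 0 -0.12"

```text
time_s: 12.6
position: [0.5241, -0.1803, 0.0964]
tcp_rot: [[-0.537, 0.844, 0.002], [0.844, 0.537, -0.001], [-0.001, 0.001, -1.0]]
force: [0.0, 0.2, 6.4]
opening: 0.114
grasp_force: 30.0
```

```bash
python3 - <<'E'
from h import *
s=read_state();print(s['force'],s['moment'],np.degrees(np.arctan2(s["tcp_rot"][1][1],s["tcp_rot"][0][1])))
E
```

```text
[0.00782341 0.18541288 6.35491384] [ 0.06891918 -0.13373148 -0.1917852 ] 32.4771929187938
```

Emit:
drive_tool --pt "0 0 0 0 0 0 0.07" --pt "0 0 0 0 0 0 0.14" --pt "0 0 0 0 0 0 0.16" --pt "0 0 0 0 0 0 0.16"

```text
time_s: 13.0
position: [0.524, -0.1803, 0.0964]
tcp_rot: [[-0.321, 0.947, 0.001], [0.947, 0.321, -0.001], [-0.001, 0.001, -1.0]]
force: [0.1, 0.6, 6.8]
opening: 0.113
grasp_force: 30.0
```

```bash
python3 - <<'E'
from h import *
s=read_state();print(s['force'],s['moment'],np.degrees(np.arctan2(s["tcp_rot"][1][1],s["tcp_rot"][0][1])))
E
```

```text
[0.06745196 0.56248417 6.76503018] [-0.03297953 -0.09595571 -0.03801242] 18.712383073250937
```

Emit:
drive_tool --pt "0 0 0 -0.04 0 0 0" --pt "0 0 0 -0.1 0 0 0" --pt "0 0 0 -0.17 0 0 0" --pt "0 0 0 -0.3 0 0 0" --pt "0 0 0 -0.5 0 0 0" --pt "0 0 0 -0.6 0 0 0" --pt "0 0 0 -0.6 0 0 0"

```text
time_s: 13.7
position: [0.5246, -0.1805, 0.1697]
tcp_rot: [[-0.321, 0.947, 0.004], [0.947, 0.321, -0.002], [-0.003, 0.003, -1.0]]
force: [0.8, -0.3, -0.8]
opening: 0.11
grasp_force: 30.0
```

```bash
python3 - <<'E'
from h import *
s=read_state();print(s['position'],s['force'],np.degrees(np.arctan2(s["tcp_rot"][1][1],s["tcp_rot"][0][1])))
c=optics.capture("scene"); show(c,"pics/s5.png",310,70,410,190,5)
E
```

```text
[ 0.52456737 -0.18053369  0.1696822 ] [ 0.82126041 -0.30526832 -0.75832853] 18.717828202728196
```

View pics/s5.png

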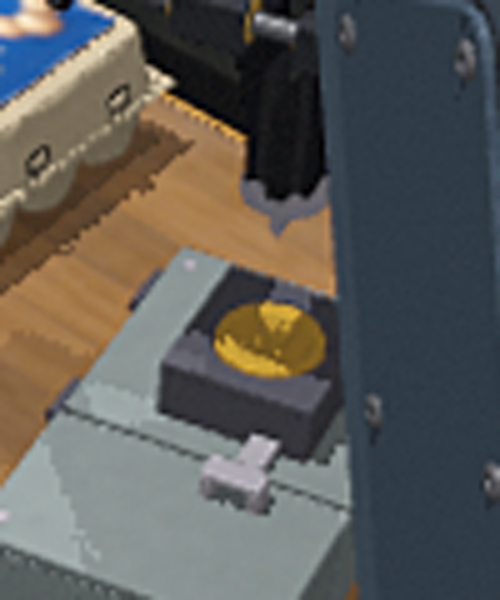

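The crop shows the bolt clearly out, bridging the case to the keeper at (245,465), the plug at home and the key drawn out. I'm now returning it to the stand.

Emit:
drive_tool --pt "0 0.25 0.05 0 0 0 0" --pt "0 0.6 0.1 0 0 0 0" --pt "0 0.95 0.2 0 0 0 0" --pt "0 1 0.21 0 0 0 0"

```text
time_s: 14.15
position: [0.5059, -0.0537, 0.1663]
tcp_rot: [[-0.324, 0.946, -0.006], [0.946, 0.324, 0.003], [0.005, -0.004, -1.0]]
force: [0.0, 0.1, -1.1]
opening: 0.113
grasp_force: 30.0
```

Emit:
drive_tool --pt "0 0.25 0.05 0 0 0 0.07" --pt "0 0.6 0.1 0 0 0 0.15" --pt "0 0.95 0.2 0 0 0 0.22" --pt "0 1 0.21 0 0 0 0.293" --pt "0 1 0.21 0 0 0 0.293" --pt "0 1 0.21 0 0 0 0.293"

```text
time_s: 14.75
position: [0.4943, 0.063, 0.1671]
tcp_rot: [[0.11, 0.994, -0.001], [0.994, -0.11, -0.0], [-0.001, -0.001, -1.0]]
force: [0.9, -0.2, -0.7]
opening: 0.115
grasp_force: 30.0
```

Emit:
drive_tool --pt "0 0.2 -0.04 0 0 0 0" --pt "0 0.4 -0.09 0 0 0 0" --pt "0 0.437 -0.095 0.2 0 0 0" --pt "0 0.437 -0.095 0.45 0 0 0" --pt "0 0.437 -0.095 0.6 0 0 0" --pt "0 0.437 -0.095 0.6 0 0 0" --pt "0 0.437 -0.095 0.6 0 0 0" --pt "0 0.437 -0.095 0.6 0 0 0"

```text
time_s: 15.55
position: [0.49, 0.1163, 0.0966]
tcp_rot: [[0.113, 0.994, 0.002], [0.994, -0.113, -0.0], [0.0, 0.002, -1.0]]
force: [-0.1, -0.5, 0.1]
opening: 0.112
grasp_force: 30.0
```

```bash
python3 - <<'E'
from h import *
c=optics.capture("scene"); show(c,"pics/s6.png",205,190,305,300,5)
s=read_state();print(s['position'],s['force'],np.degrees(np.arctan2(s["tcp_rot"][1][1],s["tcp_rot"][0][1])))
E
```

```text
[0.4899994 0.116422  0.0967325] [ 0.43760455  0.29531282 -1.43773261] -6.501540507033141
```

View pics/s6.png

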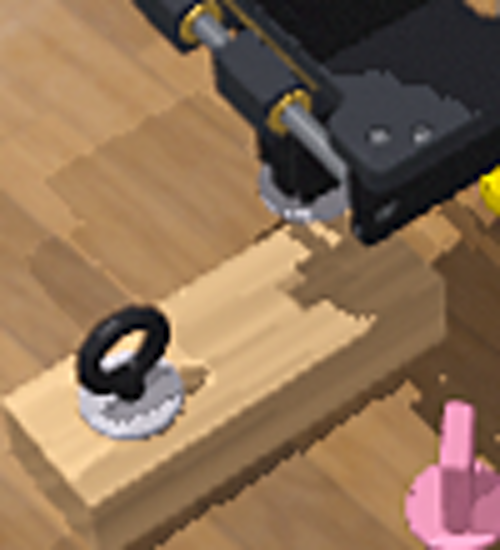

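The crop shows the key held upright above the far end of the stand (collar at 300,195), with the ring key untouched at (130,375).

Emit:
drive_tool --pt "0 0 -0.009 0.1 0 0 0" --pt "0 0 -0.009 0.16 0 0 0" --pt "0 0 -0.009 0.22 0 0 0" --pt "0 0 -0.009 0.28 0 0 0" --pt "0 0 -0.009 0.34 0 0 0" --pt "0 0 -0.009 0.4 0 0 0" --pt "0 0 -0.009 0.43 0 0 0" --pt "0 0 -0.009 0.43 0 0 0"

```text
time_s: 16.4
position: [0.4874, 0.1171, 0.0434]
tcp_rot: [[0.113, 0.994, -0.001], [0.994, -0.113, -0.0], [-0.0, -0.001, -1.0]]
force: [-0.2, 0.6, -1.0]
opening: 0.111
grasp_force: 30.0
```

Emit:
drive_tool --pt "0 0 0 0.015 0 0 0" --pt "0 0 0 0.02 0 0 0" --pt "0 0 0 0.02 0 0 0"

```text
time_s: 16.7
position: [0.4879, 0.1171, 0.0427]
tcp_rot: [[0.113, 0.994, 0.001], [0.994, -0.113, -0.0], [0.0, 0.001, -1.0]]
force: [-1.2, 0.2, 4.9]
opening: 0.113
grasp_force: 30.0
```

Emit:
drive_tool --pt "20 0 0 0 0 0 0" --pt "40 0 0 0 0 0 0" --pt "45 0 0 0 0 0 0" --pt "45 0 0 0 0 0 0" --pt "45 0 0 0 0 0 0"

```text
time_s: 17.2
position: [0.4878, 0.117, 0.0416]
tcp_rot: [[0.113, 0.994, -0.0], [0.994, -0.113, -0.0], [-0.0, -0.0, -1.0]]
force: [0.9, -0.1, 0.4]
opening: 0.467
grasp_force: 0.0
```

Emit:
drive_tool --pt "45 0 0 -0.1 0 0 0" --pt "45 0 0 -0.3 0 0 0" --pt "45 0 0 -0.6 0 0 0" --pt "45 0 0 -0.9 0 0 0" --pt "45 0 0 -1 0 0 0" --pt "45 -0.6 0 -1 0 0 0" --pt "45 -1 0 -1 0 0 0" --pt "45 -1 0 -1 0 0 0"

```text
time_s: 18.0
position: [0.4742, -0.005, 0.1629]
tcp_rot: [[0.114, 0.993, 0.002], [0.993, -0.114, -0.001], [-0.001, 0.002, -1.0]]
force: [-0.5, -0.1, 0.2]
opening: 0.517
grasp_force: 0.0
```

```bash
python3 - <<'E'
from h import *
for n in ("scene","wrist"):
    c=optics.capture(n); W=cloud(c); z=W[...,2]
    if n=="scene": show(c,"pics/s7.png",190,100,430,300,3)
    m=(abs(W[...,0]-.489)<.03)&(abs(W[...,1]-.115)<.03)&(z>.073)&(z<.1); print(n,m.sum(),rect(W[m]) if m.any() else "",z[m].max() if m.any() else "")
s=read_state();print(s['time_s'],s['position'],s['force'])
E
```

```text
scene 97 (array([488.2, 119.4]), array([26.1, 12.1]), 85.7) 0.08252978679880733
wrist 439 (array([487.4, 117.3]), array([25.9,  9.5]), 83.5) 0.08173212325291641
18.1 [ 0.4743844  -0.00454239  0.16258113] [ 0.38448047 -0.0162575   0.69149427]
```

View pics/s7.png

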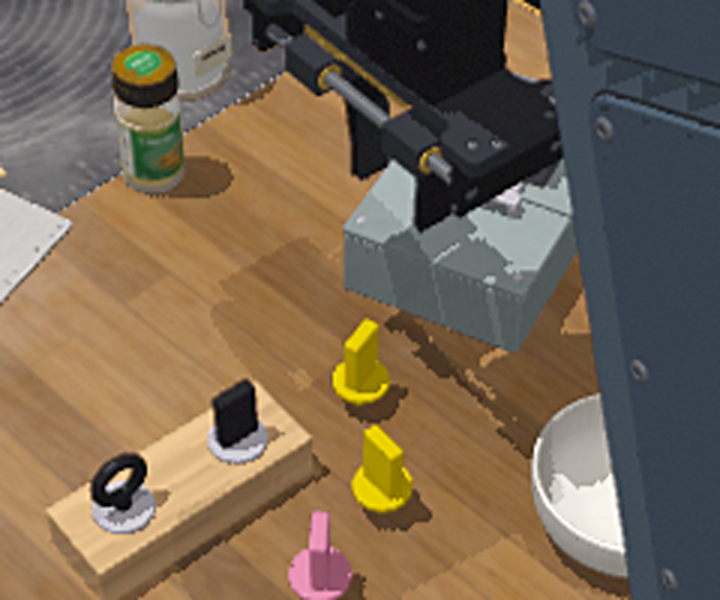

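The picture shows the bar key upright and seated in its own hole at (237,425), less than 2 mm from where it started. The ring key is untouched at (122,495) and the gripper is clear of everything.

```bash
python3 -c "
from rig import order
print(order.hand_in())"
```

```text
the job is handed in; nothing more can be done
None
```

I locked the box with the oblong-bowed key (bolt out, plug turned back home), put the key back upright in its own hole, left the ring key in place, and handed the job in at about 18 s; the hand-in gave no verdict.

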